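# Fill the glass-inlay dish from the weighing scoop and file its sample slab

### The job

Take the blue scoop with the six amber glass marbles off the scale, bring its spout down close over the shallow white dish, no more than about 5 cm above the rim, before tipping it, and pour all the marbles into the dish so that none bounces out. Stand the empty scoop back level on the scale's platform, and file the amber sample slab from its stand in the wooden rack, between the green and the blue slab, pushing these apart with it until it stands upright on the rack's floor. Set the scoop and the slab down rather than dropping them, neither bang nor shift the dish, and leave the tumbler, jar and brush alone.

Things in the scene. Friction and masses are not known exactly. Their poses are not given: they have to be found in the camera images.
- scoop: blue scoop, 163 mm long (x), 96 wide, 0.2 kg. Origin on its underside; -x is the spout, z up. Flat floor 3 mm thick, x = -45 to 60, with 42 mm side and back walls; ahead of it the floor rises at 30 degrees, narrowing to the 68 mm wide spout lip: marbles stay in until it is tipped forward about 30 degrees, all are out by about 50. Black handle bar along x above it: see scoop_grip
- scoop_grip (a point): middle of the scoop's handle bar, to be pinched across y: 24 mm behind (+x) and 95 mm above the scoop's origin, same axes. The bar is 14 mm wide (y), 20 mm tall (z 85 to 105), free from x = 0 to 46 between its two supports, with open space below and beside it
- spout (a point): middle of the scoop's pouring lip: at x = -101, z = 34.5 mm in the scoop's frame; same axes as the scoop
- scale: white bench scale 230 x 190 mm, 60 mm high, fixed to the bench, display on its front (-x). Origin under its centre; the scoop stands on it. It is at the left or the right of the bench, the slab rack at the other side
- platform (a point): centre of the top face of the scale's square steel platform (156 mm along x, 170 mm along y), 60 mm above the bench; same axes as the scale
- dish: round shallow white dish, 170 mm across the rim, 30 mm high, inner floor 6 mm up and about 116 mm across, sides sloping outwards; loose, about 0.45 kg. Origin at the centre of its underside, which stands on a grey square kiln tile (180 mm, 16 mm thick, fixed)
- sample: upright sample slab of terracotta with amber glass in both faces: 16 mm thick (its x), 100 wide (y), 150 high (z), about 0.45 kg; origin at the centre of its lower edge, which is chamfered to an 8 mm wide foot over the lowest 8 mm. It stands in the 19 mm wide, 24 mm deep slot of its wooden stand and lifts straight out
- stand: fixed wooden display stand, 70 x 116 mm, 30 mm high, slot along its y, slot floor 6 mm above the bench; origin under its centre
- rack: fixed wooden rack for slabs on edge, side by side along its y; origin under its centre, floor 15 mm above the bench, 130 mm long (x). End fences 65 mm high above the floor, inner faces at y = +-31 mm. A filed slab stands with its thickness along the rack's y and its width along the rack's x (either face to +y)
- green_slab: slab with green glass standing loose in the rack on its +y side: 16 mm thick (its x, along the rack's y), 100 wide, 95 high, 0.3 kg, upper edge chamfered to 8 mm; origin at the centre of its lower edge. Between it and the blue slab is a gap of only 10 to 13 mm; they can be pushed apart: 17 to 20 mm of room is left in all beside the fences
- blue_slab: the same with blue glass, standing in the rack on its -y side
- tumbler: terracotta tumbler, 74 mm across, 85 mm high, near the back; bystander
- glaze_jar: blue jar with black cap, 72 mm across, 90 mm high, back left; bystander
- brush: glazing brush, 190 mm long, lying across the front near the robot; bystander
- marble1_center (a point): centre of amber glass marble 1 of 6, 21 mm across, 12 g; the six start lying loose in the scoop
- marble2_center (a point): centre of amber glass marble 2 of 6, 21 mm across, 12 g; the six start lying loose in the scoop
- marble3_center (a point): centre of amber glass marble 3 of 6, 21 mm across, 12 g; the six start lying loose in the scoop
- marble4_center (a point): centre of amber glass marble 4 of 6, 21 mm across, 12 g; the six start lying loose in the scoop
- marble5_center (a point): centre of amber glass marble 5 of 6, 21 mm across, 12 g; the six start lying loose in the scoop
- marble6_center (a point): centre of amber glass marble 6 of 6, 21 mm across, 12 g; the six start lying loose in the scoop
Not all that is in view belongs to the job. What is shaped like the sample but red or turquoise is not meant.

How it is judged:
On the way, in this order (a step that is already met when the one before it is completed fails the run):
1. the scoop is lifted off the scale with all six marbles in it (z of scoop in the frame of platform above 0.03 m and x of each of marble1_center, marble2_center, marble3_center, marble4_center, marble5_center, marble6_center in the frame of spout above 0 m and z of each of marble1_center, marble2_center, marble3_center, marble4_center, marble5_center, marble6_center in the frame of scoop above 0 m), for 0.1 s.
2. the spout is over the dish, within 6 cm above its rim, with all marbles still in the scoop (horizontal distance between spout and dish below 0.075 m and z of spout in the frame of dish below 0.09 m and x of each of marble1_center, marble2_center, marble3_center, marble4_center, marble5_center, marble6_center in the frame of spout above 0 m and z of each of marble1_center, marble2_center, marble3_center, marble4_center, marble5_center, marble6_center in the frame of scoop above 0 m), for 0.2 s.
3. all six marbles lie in the dish (horizontal distance between each of marble1_center, marble2_center, marble3_center, marble4_center, marble5_center, marble6_center and dish below 0.08 m and z of marble1_center in the frame of dish between 0.008 and 0.045 m and z of marble2_center in the frame of dish between 0.008 and 0.045 m and z of marble3_center in the frame of dish between 0.008 and 0.045 m and z of marble4_center in the frame of dish between 0.008 and 0.045 m and z of marble5_center in the frame of dish between 0.008 and 0.045 m and z of marble6_center in the frame of dish between 0.008 and 0.045 m), for 0.2 s.
4. the empty scoop stands level on the scale again (horizontal distance between scoop and platform below 0.05 m and z of scoop in the frame of platform between -0.004 and 0.006 m and angle between scoop's own z axis and vertical below 0.08 rad), for 0.2 s.
At the end, for the whole second after the job is handed in: All marbles in the unmoved dish (80 mm of its centre); scoop level on the platform (50 mm); amber slab on the rack's floor (5 mm), central (16 mm across, 30 mm along), upright (0.15 rad), green slab on its +y side and blue on its -y side, both upright in the rack (0.2 rad); all at rest (all of step 3 and all of step 4 and x of sample in the frame of rack between -0.03 and 0.03 m and y of sample in the frame of rack between -0.016 and 0.016 m and z of sample in the frame of rack between 0.01 and 0.02 m and angle between sample's own z axis and vertical below 0.15 rad and y of green_slab in the frame of rack above 0.01 m and y of blue_slab in the frame of rack below -0.01 m and angle between each of green_slab, blue_slab's own z axis and vertical below 0.2 rad and x of green_slab in the frame of rack between -0.03 and 0.03 m and z of green_slab in the frame of rack between 0.01 and 0.022 m and x of blue_slab in the frame of rack between -0.03 and 0.03 m and z of blue_slab in the frame of rack between 0.01 and 0.022 m and angle between dish's own z axis and vertical below 0.1 rad and linear speed of each of scoop, sample, dish, green_slab, blue_slab below 0.03 m/s); the robot touches nothing.
It fails at once if a marble leaves the spout while more than about 6 cm above the rim of the dish ((x of marble1_center in the frame of spout below -0.008 m and z of marble1_center in the frame of dish above 0.115 m) or (x of marble2_center in the frame of spout below -0.008 m and z of marble2_center in the frame of dish above 0.115 m) or (x of marble3_center in the frame of spout below -0.008 m and z of marble3_center in the frame of dish above 0.115 m) or (x of marble4_center in the frame of spout below -0.008 m and z of marble4_center in the frame of dish above 0.115 m) or (x of marble5_center in the frame of spout below -0.008 m and z of marble5_center in the frame of dish above 0.115 m) or (x of marble6_center in the frame of spout below -0.008 m and z of marble6_center in the frame of dish above 0.115 m)).
It fails at once if a marble lands or bounces outside the dish ((horizontal distance between marble1_center and dish above 0.095 m and height (world z) of marble1_center below 0.05 m) or (horizontal distance between marble2_center and dish above 0.095 m and height (world z) of marble2_center below 0.05 m) or (horizontal distance between marble3_center and dish above 0.095 m and height (world z) of marble3_center below 0.05 m) or (horizontal distance between marble4_center and dish above 0.095 m and height (world z) of marble4_center below 0.05 m) or (horizontal distance between marble5_center and dish above 0.095 m and height (world z) of marble5_center below 0.05 m) or (horizontal distance between marble6_center and dish above 0.095 m and height (world z) of marble6_center below 0.05 m)).
It fails at once if the dish is shifted by more than 2 cm or banged by the scoop (distance of dish from where it was at the start of the episode above 0.02 m or contact force between scoop and dish above 20 N).
It fails at once if the scoop or the sample slab is dropped ((linear speed of scoop above 0.5 m/s and contact force between the fingers and scoop below 0.1 N) or (linear speed of sample above 0.5 m/s and contact force between the fingers and sample below 0.1 N)).
It fails at once if a bystander (tumbler, glaze jar, brush) is disturbed (distance of any of tumbler, glaze_jar, brush from where it was at the start of the episode above 0.03 m).
It also fails if it takes over 72 s, if anything falls off the work surface, if the arm or the gripper's body presses on something with over 40 N, if the wrist force passes 120 N, or if a joint passes its speed limit or range.

### The arm

A 6-joint arm with a two-finger parallel gripper is mounted at the origin on the work surface. World frame = base frame: x ahead of the robot, y to its left, z up, the work surface at z = 0. Lengths are in m, angles in rad, forces in N, time in s.
With the tool pointing down it reaches from about 0.25 to 0.775 m from the base axis. Payload 4 kg.
Tool frame: the origin (TCP) lies at the centre of the arm's flange, where the gripper is bolted on; the fingertips stand 199 mm ahead of it and the grasp point (between the pads) lies 180 mm ahead of it; z points along the fingers, y is the line along which they close (so a half turn about z gives the same grasp; the last joint's range is limited). The gripper opens to 94 mm and grips with 3 to 60 N. Pads are 16 mm wide; open, the fingers measure 119 mm over their backs; the gripper's body (75 mm by 177 mm) begins 78 mm behind the grasp point.
Start: joints at [1.194, 0.087, 1.371, -0, 1.684, -0.103], TCP at [0.149, 0.53, 0.405] pointing down, gripper open.
Joint ranges: [-3.1, 3.1], [-0.76, 2.03], [0.27, 2.55], [-1.08, 4.22], [0.17, 2.65], [-2.57, 2.57]. Speed limits (rad/s): [2.79, 2.79, 3.14, 3.14, 3.14, 3.14].

### API

Orientations are given as [roll, pitch, yaw] about the fixed x, y, z axes, in that order (R = Rz(yaw) Ry(pitch) Rx(roll)).
In Python, from bench import robot, eyes, models gives the robot as it stands.
- The arm moves only by the tool step_arm, never from a script. Its argument "commands" is a list that holds one entry, the list of rows, each a list of 7 numbers: the shift along the tool's x, y, z in mm, then the turn, a rotation vector about the tool's x, y, z in rad, then the finger opening in mm, from 0 to 94. In form: [[[tx, ty, tz, wx, wy, wz, gripper], ...]]. A call has 1 to 20 rows; each row shifts and turns the commanded pose from where the row before left it, along the tool's axes as they then stand; what a row does not reach is not made up. A row lasts 1/8 s, in which the tool goes at most 62.5 mm and 10.7 degrees, less where a joint would pass 70% of its speed; a pose out of reach is approached as far as the arm can. A call is refused whole if a number of a shift passes 62.5 or a number of a turn 0.188, either way. A call with a gripper value outside its range is refused whole. The fingers move at their own pace and stop on an object; the grip force is fixed at half the most. Time passes only in rows, so rows that do not move let the fingers close. It gives the time, the measured TCP pose, the force, the opening and the grip force at its end, in the units of the state.
- robot.get_obs(): the state, without advancing time (a new reading comes with each control period).
- eyes.snapshot(name): name is "side" or "top"; returns a dict with "color" (400x640x3 uint8, red, green, blue), "camera_matrix" (3x3 intrinsics, pixels), "eye" and "rotation" of the camera in the world. Camera axes: x right, y up, looking along -z (the intrinsics and any distortion apply to the point x, -y, -z); pixel columns grow to the right and rows downward; lengths in m; the calibration is good to about 2 mm. A picture is of the moment at which its call begins. There is no depth.
- robot.close_job(): hands the job in; it is judged then, once.
Trained networks look in a picture, given as the dict that the camera call returned (one of the last four; its "shot" number tells which), for a name from the list of things; names that differ only in an ending like _2 or _b are one class to them, and where a whole thing is asked for, a point or a joint stands for the part that bears it (a point fixed in the world has none). Each returns a list of dicts, best first, with "confidence" (0 to 1); they miss things now and then, are a little off and sometimes report something else, mostly with a low value. They report only what shows in the picture. A call takes as long as a camera call. They do not tell look-alikes from the thing itself.
- models.masks_of(picture, query): "mask" (400x640 bool, what is visible of it) and "xy" ([column, row] in pixels, amid what is visible of it).
- models.tip_of(picture, query): "xy" ([column, row] in pixels: a listed point, or the origin of a listed thing).
The state is a dict: "time": time; "joint_positions": joint angles; "qvel": joint speeds; "joint_torque": joint torques, N m; "tool_pos": TCP position; "ee_rot": TCP orientation; "wrist_force": force on the tool from outside, world axes, zero at the start; "wrist_torque": the same for the moment, N m; "width": finger opening in m; "finger_force": force on a finger pad.
Only numpy, scipy, OpenCV 4.12 (cv2) and the standard library are available. Lean on these libraries where they do the work, as an engineer would, in place of code of your own. Each camera call takes 0.05 s, during which the arm holds its last target. There are 200 camera calls.

## Working session

There is one attempt and no reset: what is moved stays moved. The work goes in short steps, Python scripts to look and compute and a tool call to move; the robot and the scene stay as the last step left them, time stands still between calls to the robot, and variables do not carry over. Pictures are saved under pics/ and viewed, at most 10 in all, crops included, and the job is handed in when it is done.

Besides the shell and the picture viewer there is one more tool, called after "Emit:" by a JSON object that holds its "api" and its "payload". step_arm: Moves the arm, as the interface text tells. Its arguments: {"type":"object","properties":{"commands":{"type":"array"}},"required":["commands"]}

```bash
mkdir -p pics; ls; cat > h.py <<'E'
import numpy as np, cv2
from bench import robot, eyes, models
def save(p,name,crop=None,s=1):
    im=p["color"][:,:,::-1]
    if crop: a,b,c,d=crop; im=im[b:d,a:c]
    cv2.imwrite("pics/"+name,cv2.resize(im,None,fx=s,fy=s,interpolation=cv2.INTER_CUBIC))
def ray(p,xy):
    K=np.array(p["camera_matrix"]);u=np.linalg.solve(K,[xy[0],xy[1],1.])
    return np.array(p["eye"]),np.array(p["rotation"])@np.array([u[0],-u[1],-u[2]])
def at(p,xy,z):
    e,d=ray(p,xy);return e+d*(z-e[2])/d[2]
def proj(p,X):
    c=np.array(p["rotation"]).T@(np.array(X)-p["eye"]);u=np.array(p["camera_matrix"])@[c[0],-c[1],-c[2]];return u[:2]/u[2]
def tri(rs):
    A=0;b=0
    for e,d in rs:
        d=d/np.linalg.norm(d);M=np.eye(3)-np.outer(d,d);A=A+M;b=b+M@e
    return np.linalg.solve(A,b)
E
python3 - <<'E'
from h import *
t=eyes.snapshot("top");s=eyes.snapshot("side")
save(t,"t0.png");save(s,"s0.png")
print({k:v for k,v in t.items() if k!="color"});print({k:v for k,v in s.items() if k!="color"})
for q in ["scoop","scoop_grip","spout","platform","dish","sample","stand","rack","green_slab","blue_slab"]:
    a=models.tip_of(t,q);b=models.tip_of(s,q)
    print(q,[(np.round(x["xy"]),round(x["confidence"],2)) for x in a],[(np.round(x["xy"]),round(x["confidence"],2)) for x in b])
    if a and b: print("   ",tri([ray(t,a[0]["xy"]),ray(s,b[0]["xy"])]).round(3))
print(robot.get_obs())
E
```

```text
pics
{'camera_matrix': array([[434.52944477,   0.        , 314.27370811],
       [  0.        , 434.52944477, 192.34028859],
       [  0.        ,   0.        ,   1.        ]]), 'eye': array([ 0.28797689, -0.01233997,  1.54533839]), 'rotation': array([ 0.18717106,  0.00814187, -1.59446808]), 'shot': 1}
{'camera_matrix': array([[513.1864342 ,   0.        , 324.90009898],
       [  0.        , 513.1864342 , 202.06100935],
       [  0.        ,   0.        ,   1.        ]]), 'eye': array([-0.17044542, -0.93137603,  0.91157604]), 'rotation': array([ 0.97803532,  0.0246157 , -0.6836877 ]), 'shot': 2}
scoop [(array([420., 205.]), 0.65), (array([416., 209.]), 0.57)] [(array([353., 248.]), 0.4), (array([264., 259.]), 0.24), (array([410., 257.]), 0.23)]
    [ 0.059 -0.472  1.228]
scoop_grip [(array([420., 197.]), 0.75)] [(array([412., 257.]), 0.82)]
    [ 0.059 -0.472  1.228]
spout [(array([431., 234.]), 0.88)] [(array([383., 309.]), 0.81), (array([396., 293.]), 0.43)]
    [ 0.059 -0.472  1.228]
platform [(array([418., 204.]), 0.77)] [(array([397., 293.]), 0.25), (array([401., 287.]), 0.2)]
 
[... 869 characters left out ...]
, 'joint_positions': array([ 1.19390461e+00,  8.72008859e-02,  1.37073148e+00, -1.75251618e-05,
        1.68357253e+00, -1.03104640e-01]), 'qvel': array([-1.80830391e-05,  4.49368329e-04,  7.30570691e-04,  4.19368754e-04,
        3.01085540e-04, -5.01565639e-04]), 'joint_torque': array([ 1.57712722e-03, -3.40060294e+01, -3.02598596e+01,  7.21063768e-02,
        2.39793397e-02, -1.53542288e-06]), 'tool_pos': array([0.14871741, 0.52951016, 0.4046894 ]), 'ee_rot': array([3.14150716e+00, 2.63529695e-05, 2.86780360e+00]), 'wrist_force': array([-0.1142308 , -0.63049072, -0.05056042]), 'wrist_torque': array([-0.04591959,  0.02092571,  0.01576323]), 'finger_force': 0.0, 'width': 0.09370577832818605}
```

View pics/t0.png

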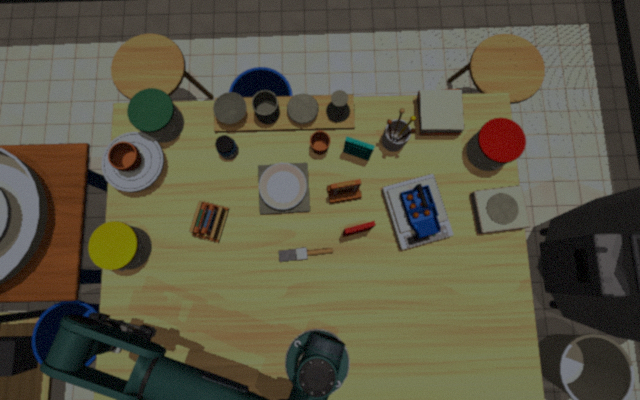

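View pics/s0.png

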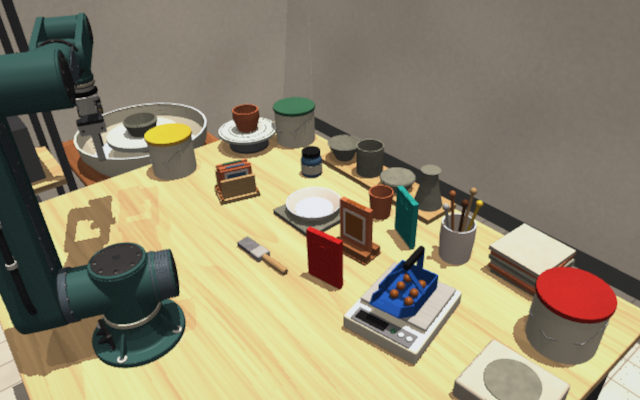

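```bash
cat >> h.py <<'E'
from scipy.spatial.transform import Rotation as Rn
def fix(p):
    r=np.array(p["rotation"])
    if r.ndim==1: p["rotation"]=Rn.from_euler("xyz",r).as_matrix()
    return p
_snap=eyes.snapshot
def snap(n): 
    p=_snap(n); q=dict(p); return p,fix(q)
E
python3 - <<'E'
from h import *
t,T=snap("top");s,S=snap("side")
print(proj(T,[0,0,0]),proj(S,[0,0,0]), T["rotation"].round(2).tolist())
save(t,"t1.png",(180,130,460,250),2.8);save(s,"s1.png",(200,140,470,360),2.7)
for q in ["scoop_grip","spout","platform","dish","sample","stand","rack","green_slab","blue_slab"]:
    a=models.tip_of(t,q);b=models.tip_of(s,q)
    print(q,[(np.round(x["xy"],1),round(x["confidence"],2)) for x in a[:3]],[(np.round(x["xy"],1),round(x["confidence"],2)) for x in b[:3]])
    if a and b:
      X=tri([ray(T,a[0]["xy"]),ray(S,b[0]["xy"])]); print("   ",X.round(3),(proj(T,X)-a[0]["xy"]).round(1))
    elif a: print("  z0",at(T,a[0]["xy"],0).round(3))
for q in ["scoop","rack","scale","stand","sample","green_slab","blue_slab"]:
  for p,P,n in((t,T,"top"),(s,S,"side")):
    for m in models.masks_of(p,q)[:3]:
      c=np.argwhere(m["mask"])[:,::-1].astype(np.float32)
      print(q,n,round(m["confidence"],2),np.round(m["xy"]),len(c),[np.round(v,1) for v in cv2.minAreaRect(c)])
E
```

```text
[316.36867999 361.64990615] [140.01493662 330.67362104] [[-0.02, 0.98, -0.19], [-1.0, -0.02, -0.0], [-0.01, 0.19, 0.98]]
scoop_grip [(array([422.9, 192. ]), 0.89), (array([212.8, 223. ]), 0.74)] [(array([411.6, 257.4]), 0.93)]
    [ 0.537 -0.355  0.156] [-1.3  1.9]
spout [(array([431.1, 235.8]), 0.6), (array([339.4, 193.4]), 0.57), (array([342.9, 191.6]), 0.19)] [(array([383.6, 308.4]), 0.9)]
    [ 0.406 -0.39   0.106] [ 0.2 -0.3]
platform [(array([414.8, 201. ]), 0.64)] []
  z0 [ 0.54  -0.368  0.   ]
dish [(array([284.2, 183.1]), 0.62)] [(array([309.1, 209.8]), 0.89), (array([240.7, 192.6]), 0.5)]
    [0.602 0.107 0.017] [-1.8  3.3]
sample [(array([338.3, 189.6]), 0.85), (array([354.6, 153.8]), 0.82), (array([355.4, 231.5]), 0.79)] [(array([324.7, 283.7]), 0.82), (array([405. , 240.1]), 0.79), (array([354.9, 244.6]), 0.71)]
    [ 0.562 -0.075 -0.118] [-6.1 12.8]
stand [(array([344.8, 193.4]), 0.61)] [(array([358.6, 248.1]), 0.6), (array([239.2, 193.5]), 0.45)]
    [ 0.576 -0.119  0.013] [ 0.8 -1.2]
rack [(array([209.3, 219.9]), 0.56)] [(array([235.4, 194.6]), 0.59), (array([384.1, 3
[... 2191 characters left out ...]
float64(86.4)]
sample side 0.67 [406. 218.] 1011 [array([405.7, 217.5]), array([22.2, 60.4]), np.float64(3.4)]
green_slab top 0.56 [201. 220.] 196 [array([201.2, 218.8]), array([ 6.6, 29.1]), np.float64(18.4)]
green_slab side 0.72 [405. 279.] 46 [array([405.8, 278.8]), array([7.8, 5.7]), np.float64(45.0)]
green_slab side 0.63 [227. 165.] 93 [array([229.9, 163.7]), array([ 4.6, 28.5]), np.float64(73.1)]
blue_slab top 0.7 [208. 221.] 281 [array([210.4, 220. ]), array([10.4, 30. ]), np.float64(20.0)]
blue_slab top 0.47 [406. 215.] 2057 [array([417.9, 211.3]), array([66.5, 57.2]), np.float64(74.6)]
blue_slab side 0.67 [234. 169.] 403 [array([234.6, 171. ]), array([12.9, 32.7]), np.float64(76.0)]
```

View pics/t1.png

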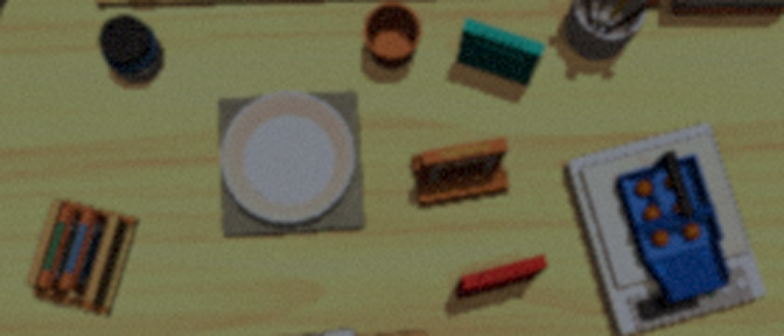

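View pics/s1.png

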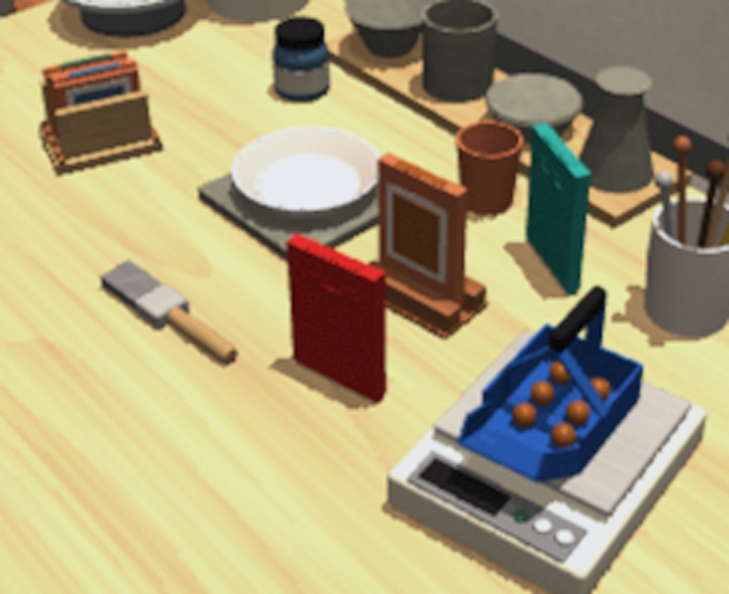

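The s1 crop settles the look-alikes. The amber-and-terracotta slab in the wooden stand is at side px (356,224), and it's the one meant. The red slab at (325,257) and the turquoise one at (405,218) stand free, so they're decoys. The scale is at the right with the scoop's spout towards the robot, and the rack is at the left at side px (236,189). I'll make one enlarged montage to get corners for the pose fits.

```bash
python3 - <<'E'
from h import *
t,T=snap("top");s,S=snap("side")
def pan(p,x0,y0,w=50):
    k=8; im=p["color"][:,:,::-1][y0:y0+37,x0:x0+w]
    im=cv2.resize(im,None,fx=k,fy=k,interpolation=cv2.INTER_CUBIC)
    if p is t: im=cv2.convertScaleAbs(im,alpha=1.7)
    for i in range(0,w,10): cv2.putText(im,str(x0+i),(i*k+4,8),0,.35,(255,255,255),1);cv2.line(im,(i*k+4,10),(i*k+4,16),(255,255,255),1)
    for i in range(0,37,10): cv2.putText(im,str(y0+i),(0,i*k+8),0,.35,(0,255,255),1)
    return im
m=np.vstack([np.hstack([pan(t,185,200),pan(s,210,155)]),np.hstack([pan(t,320,172),pan(s,330,190)])])
cv2.imwrite("pics/m.png",m); print(m.shape)
# dish: rim ellipse
for p,P in((t,T),(s,S)):
    mm=max(models.masks_of(p,"dish"),key=lambda d:d["confidence"]);c=np.argwhere(mm["mask"])[:,::-1].astype(np.float32)
    h=cv2.convexHull(c); e=cv2.fitEllipse(h); print("dish",e, at(P,e[0],.046).round(3))
for q in ["tumbler","glaze_jar","brush"]:
    a=models.masks_of(t,q); print(q,[ (np.round(x["xy"]),at(T,x["xy"],.05).round(3)) for x in a[:1]])
# scoop: scale corners from t1
f=lambda x,y:(180+x/2.8-.3,130+y/2.8-.3)
print("scale",[at(T,f(*c),.055).round(3) for c in((568,163),(710,126),(765,292),(612,336))])
print("lip",[at(T,f(*c),.0945).round(3) for c in((672,302),(730,285))])
print("back",[at(T,f(*c),.102).round(3) for c in((618,178),(707,155))])
E
```

```text
(592, 800, 3)
dish ((282.4644470214844, 185.44493103027344), (45.8170166015625, 48.90534973144531), 48.977298736572266) [0.6   0.105 0.046]
dish ((312.2954406738281, 203.19326782226562), (33.6829719543457, 53.43360137939453), 87.81035614013672) [0.593 0.099 0.046]
tumbler [(array([319., 142.]), array([ 0.755, -0.028,  0.05 ]))]
glaze_jar [(array([227., 148.]), array([0.742, 0.303, 0.05 ]))]
brush [(array([299., 254.]), array([0.357, 0.049, 0.05 ]))]
scale [array([ 0.58 , -0.246,  0.055]), array([ 0.623, -0.426,  0.055]), array([ 0.414, -0.477,  0.055]), array([ 0.365, -0.288,  0.055])]
lip [array([ 0.401, -0.354,  0.095]), array([ 0.42 , -0.424,  0.095])]
back [array([ 0.551, -0.298,  0.102]), array([ 0.577, -0.407,  0.102])]
```

View pics/m.png

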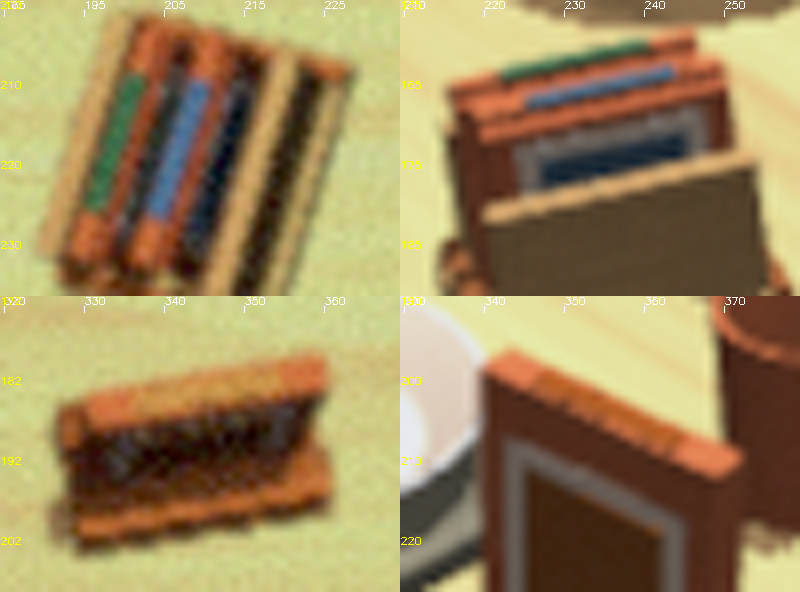

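```bash
python3 - <<'E'
from h import *
t,T=snap("top");s,S=snap("side")
def px(X,Y,x0,y0,ox,oy): return (x0+(X-ox+.5)/8-.5, y0+(Y-oy+.5)/8-.5)
rt=lambda X,Y:px(X,Y,185,200,0,0); rs=lambda X,Y:px(X,Y,210,155,400,0)
st=lambda X,Y:px(X,Y,320,172,0,296); ss=lambda X,Y:px(X,Y,330,190,400,296)
def show(n,P,pts,z):
    w=[at(P,p,z) for p in pts];d=w[1]-w[0];print(n,[x[:2].round(4) for x in w],"mid",((w[0]+w[1])/2)[:2].round(4),"len",np.linalg.norm(d).round(4),"ang",np.degrees(np.arctan2(d[1],d[0])).round(1))
show("green T",T,[rt(90,252),rt(153,28)],.110);show("green S",S,[rs(452,90),rs(692,42)],.110)
show("gstrip T",T,[rt(97,210),rt(135,75)],.110);show("gstrip S",S,[rs(502,76),rs(650,45)],.110)
show("blue T",T,[rt(148,262),rt(208,38)],.110);show("blue S",S,[rs(482,122),rs(722,70)],.110)
show("bstrip T",T,[rt(153,212),rt(200,82)],.110);show("bstrip S",S,[rs(528,102),rs(675,72)],.110)
show("fence- S",S,[rs(485,215),rs(757,157)],.08);show("fence- T",T,[rt(205,290),rt(288,62)],.08)
show("fence+ T",T,[rt(48,255),rt(122,20)],.08)
show("sample T",T,[st(85,410),st(325,372)],.156);show("sample S",S,[ss(496,360),ss(731,467)],.156)
f=lambda x,y:(180+x/2.8-.3,130+y/2.8-.3)
g=lambda x,y:(200+x/2.7-.3,140+y/2.7-.3)
show("bar T",T,[f(688,212),f(670,160)],.165);show("bar S",S,[g(555,335),g(598,293)],.165)
E
```

```text
green T [array([0.4394, 0.3884]), array([0.5328, 0.3645])] mid [0.4861 0.3765] len 0.0964 ang -14.4
green S [array([0.437 , 0.3897]), array([0.5291, 0.3593])] mid [0.4831 0.3745] len 0.0969 ang -18.2
gstrip T [array([0.4568, 0.386 ]), array([0.513 , 0.3716])] mid [0.4849 0.3788] len 0.0581 ang -14.4
gstrip S [array([0.4576, 0.3862]), array([0.5151, 0.3685])] mid [0.4863 0.3774] len 0.0602 ang -17.1
blue T [array([0.4346, 0.3643]), array([0.528 , 0.3413])] mid [0.4813 0.3528] len 0.0961 ang -13.8
blue S [array([0.4335, 0.3595]), array([0.5259, 0.3319])] mid [0.4797 0.3457] len 0.0965 ang -16.7
bstrip T [array([0.4554, 0.3627]), array([0.5094, 0.3443])] mid [0.4824 0.3535] len 0.0571 ang -18.8
bstrip S [array([0.4549, 0.3612]), array([0.511, 0.343])] mid [0.483  0.3521] len 0.059 ang -18.0
fence- S [array([0.421 , 0.3435]), array([0.5249, 0.3102])] mid [0.4729 0.3268] len 0.1091 ang -17.8
fence- T [array([0.4253, 0.3477]), array([0.5217, 0.3143])] mid [0.4735 0.331 ] len 0.1021 ang -19.1
fence+ T [array([0.4417, 0.4146]), array([0.5417, 0.3858])] mid [0.4917 0.4002] len 0.1041 ang -16.1
sample T [array([ 0.5717, -0.0597]), array([ 0.585 , -0.1581])] mid [ 0.5783 -0.1089] len 0.0994 ang -82.3
sample S [array([ 0.5709, -0.0624]), array([ 0.5869, -0.1591])] mid [ 0.5789 -0.1107] len 0.098 ang -80.6
bar T [array([ 0.4979, -0.3627]), array([ 0.5592, -0.3463])] mid [ 0.5285 -0.3545] len 0.0634 ang 15.0
bar S [array([ 0.4952, -0.365 ]), array([ 0.5618, -0.3514])] mid [ 0.5285 -0.3582] len 0.0681 ang 11.5
```

```bash
cat >> h.py <<'E'
def Rd(yaw,tilt=0): # tool down with yaw, then leaned forward about tool y
    return Rn.from_euler("xyz",[np.pi,0,yaw])*Rn.from_rotvec([0,-tilt,0])
def cur():
    o=robot.get_obs();return np.array(o["tool_pos"]),Rn.from_euler("xyz",o["ee_rot"])
def rows(P,Q,grip,dec=0):
    out=[]
    for i in range(len(P)-1):
        d=Q[i].inv().apply((P[i+1]-P[i])*1000);w=(Q[i].inv()*Q[i+1]).as_rotvec()
        out.append([*(np.round(d,dec).tolist()),*w.round(3).tolist(),grip])
    return out
def plan(pos,R,n,grip,cyl=False,start=None,ease=True):
    from scipy.spatial.transform import Slerp
    p,q=start or cur();pos=np.array(pos,float)
    S=Slerp([0,1],Rn.concatenate([q,R]));u=np.linspace(0,1,n+1)
    if ease: u=np.clip(1.25*u-.2*u*0-0.25*u**2*(1) if 0 else u,0,1)
    if cyl:
        c=lambda a:np.array([np.hypot(a[0],a[1]),np.arctan2(a[1],a[0]),a[2]])
        C=[c(p)+(c(pos)-c(p))*k for k in u];P=[np.array([a[0]*np.cos(a[1]),a[0]*np.sin(a[1]),a[2]]) for a in C]
    else: P=[p+(pos-p)*k for k in u]
    r=rows(P,S(u),grip)
    print(str(r).replace(".0,",",").replace(" ",""));return r
E
python3 -c "
from h import *
plan([.5285,-.357,.42],Rd(.244),20,94,cyl=True)"
```

```text
[[-52,2,-1,0,-0,0.131,94],[-53,4,-1,0,-0,0.131,94],[-53,6,-1,0,-0,0.131,94],[-53,8,-1,0,-0,0.131,94],[-53,10,-1,0,-0,0.131,94],[-53,12,-1,0,-0,0.131,94],[-53,14,-1,0,-0,0.131,94],[-53,16,-1,0,-0,0.131,94],[-53,18,-1,0,-0,0.131,94],[-52,20,-1,0,-0,0.131,94],[-52,22,-1,0,-0,0.131,94],[-52,24,-1,0,-0,0.131,94],[-51,26,-1,0,-0,0.131,94],[-51,28,-1,0,-0,0.131,94],[-50,30,-1,0,-0,0.131,94],[-49,32,-1,0,-0,0.131,94],[-48,34,-1,0,-0,0.131,94],[-47,36,-1,0,-0,0.131,94],[-46,38,-1,0,-0,0.131,94],[-45,40,-1,0,-0,0.131,94]]
```

Emit:
{"api": "step_arm", "payload": {"commands": [[[-52, 2, -1, 0, 0, 0.131, 94], [-53, 4, -1, 0, 0, 0.131, 94], [-53, 6, -1, 0, 0, 0.131, 94], [-53, 8, -1, 0, 0, 0.131, 94], [-53, 10, -1, 0, 0, 0.131, 94], [-53, 12, -1, 0, 0, 0.131, 94], [-53, 14, -1, 0, 0, 0.131, 94], [-53, 16, -1, 0, 0, 0.131, 94], [-53, 18, -1, 0, 0, 0.131, 94], [-52, 20, -1, 0, 0, 0.131, 94], [-52, 22, -1, 0, 0, 0.131, 94], [-52, 24, -1, 0, 0, 0.131, 94], [-51, 26, -1, 0, 0, 0.131, 94], [-51, 28, -1, 0, 0, 0.131, 94], [-50, 30, -1, 0, 0, 0.131, 94], [-49, 32, -1, 0, 0, 0.131, 94], [-48, 34, -1, 0, 0, 0.131, 94], [-47, 36, -1, 0, 0, 0.131, 94], [-46, 38, -1, 0, 0, 0.131, 94], [-45, 40, -1, 0, 0, 0.131, 94]]]}}

```text
time: 5.75
tool_pos: [0.5326, -0.3572, 0.4244]
ee_rot: [-3.141, -0.0, 0.244]
wrist_force: [0.7, -1.0, -0.3]
width: 0.0939
finger_force: 0.0
```

```bash
python3 -c "
from h import *
o=robot.get_obs();print(o['time'],o['tool_pos'],o['ee_rot'],o['joint_positions'])
plan([.5285,-.357,.335],Rd(.244),4,94)"
```

```text
5.75 [ 0.53264015 -0.35719972  0.42435555] [-3.14141533e+00 -1.16510541e-04  2.43577235e-01] [-6.79152497e-01  2.91488345e-01  1.09396311e+00  2.03413921e-04
  1.75621224e+00  6.48104077e-01]
[[-1,-0,22,-0,-0,-0,94],[-1,-0,22,-0,-0,-0,94],[-1,-0,22,-0,-0,-0,94],[-1,-0,22,-0,-0,-0,94]]
```

Emit:
{"api": "step_arm", "payload": {"commands": [[[-1, 0, 25, 0, 0, 0, 94], [-1, 0, 25, 0, 0, 0, 94], [-1, 0, 25, 0, 0, 0, 94], [-1, 0, 14, 0, 0, 0, 94], [0, 0, 0, 0, 0, 0, 94], [0, 0, 0, 0, 0, 0, 0], [0, 0, 0, 0, 0, 0, 0], [0, 0, 0, 0, 0, 0, 0], [0, 0, 0, 0, 0, 0, 0], [0, 0, 0, 0, 0, 0, 0], [0, 0, 0, 0, 0, 0, 0]]]}}

```text
time: 7.12
tool_pos: [0.5295, -0.3564, 0.3356]
ee_rot: [-3.141, -0.0, 0.248]
wrist_force: [-0.0, -0.5, -0.6]
width: 0.0374
finger_force: 0.0
```

Emit:
{"api": "step_arm", "payload": {"commands": [[[0, 0, 0, 0, 0, 0, 0], [0, 0, 0, 0, 0, 0, 0], [0, 0, 0, 0, 0, 0, 0], [0, 0, 0, 0, 0, 0, 0], [0, 0, 0, 0, 0, 0, 0]]]}}

```text
time: 7.75
tool_pos: [0.5296, -0.3562, 0.3355]
ee_rot: [-3.141, -0.0, 0.248]
wrist_force: [0.6, 0.6, -0.5]
width: 0.0138
finger_force: 30.0
```

Emit:
{"api": "step_arm", "payload": {"commands": [[[0, 0, -5, 0, 0, 0, 0], [0, 0, -12, 0, 0, 0, 0], [0, 0, -20, 0, 0, 0, 0], [0, 0, -25, 0, 0, 0, 0], [0, 0, -25, 0, 0, 0, 0], [0, 0, -25, 0, 0, 0, 0], [0, 0, -18, 0, 0, 0, 0], [0, 0, -10, 0, 0, 0, 0], [0, 0, 0, 0, 0, 0, 0]]]}}

```text
time: 8.88
tool_pos: [0.5294, -0.3564, 0.4767]
ee_rot: [3.14, -0.001, 0.248]
wrist_force: [0.4, 0.7, -4.0]
width: 0.0136
finger_force: 30.0
```

```bash
python3 - <<'E'
from h import *
s,S=snap("side");save(s,"lift.png",(340,120,560,330),2.5)
p,q=cur();print(p,q.as_euler("xyz"))
# target: spout in scoop frame rel. to grip point (-.125,0,-.0605); dish (.598,.103,.016)
yaw=.248
def tcp(spout,tilt,yaw):  # tool frame: x=scoop x, z=-scoop z
    R=Rd(yaw,tilt); return np.array(spout)-R.apply([-.125,0,.180+.0605]),R
print(tcp([.60,.104,.12],0,yaw)[0],tcp([.60,.104,.098],.3,yaw)[0], "toolz",Rd(yaw,.3).apply([0,0,1]))
print(tcp([.60,.104,.098],1.0,yaw)[0])
P,R=tcp([.615,.108,.19],.0,yaw)
plan(P,R,20,0,cyl=True)
E
```

```text
[ 0.52949157 -0.35638365  0.47552699] [-3.14147705e+00  1.27091762e-05  2.47757721e-01]
[0.72117566 0.13468321 0.3605    ] [0.78466169 0.15075867 0.2908184 ] toolz [-0.28647885 -0.07254006 -0.95533649]
[0.86165369 0.17025401 0.12275883]
[[22,-13,2,-0,0,-0,0],[22,-14,2,-0,0,-0,0],[21,-15,2,-0,0,-0,0],[21,-16,2,-0,0,-0,0],[20,-17,2,-0,0,-0,0],[20,-18,2,-0,0,-0,0],[19,-19,2,-0,0,-0,0],[19,-20,2,-0,0,-0,0],[18,-21,2,-0,0,-0,0],[17,-21,2,-0,0,-0,0],[16,-22,2,-0,0,-0,0],[16,-23,2,-0,0,-0,0],[15,-24,2,-0,0,-0,0],[14,-25,2,-0,0,-0,0],[13,-25,2,-0,0,-0,0],[12,-26,2,-0,0,-0,0],[11,-27,2,-0,0,-0,0],[10,-27,2,-0,0,-0,0],[9,-28,2,-0,0,-0,0],[8,-29,2,-0,0,-0,0]]
```

View pics/lift.png

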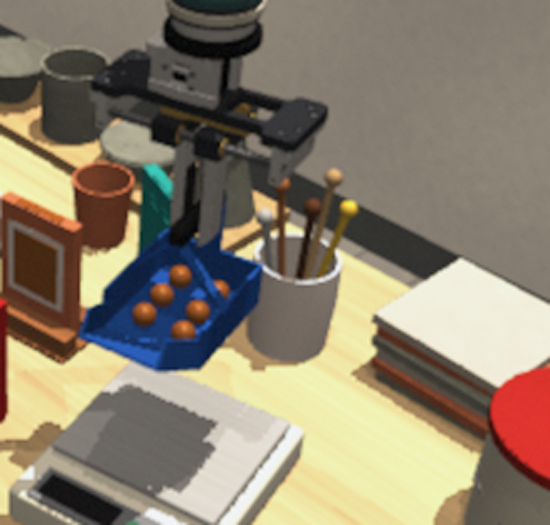

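Emit:
{"api": "step_arm", "payload": {"commands": [[[10, -6, 0, 0, 0, 0, 0], [18, -12, 0, 0, 0, 0, 0], [22, -15, 0, 0, 0, 0, 0], [22, -17, 0, 0, 0, 0, 0], [21, -18, 0, 0, 0, 0, 0], [21, -20, 0, 0, 0, 0, 0], [20, -21, 0, 0, 0, 0, 0], [19, -22, 0, 0, 0, 0, 0], [18, -23, 0, 0, 0, 0, 0], [17, -24, 0, 0, 0, 0, 0], [17, -25, 0, 0, 0, 0, 0], [16, -26, 0, 0, 0, 0, 0], [15, -27, 0, 0, 0, 0, 0], [14, -27, 0, 0, 0, 0, 0], [13, -28, 0, 0, 0, 0, 0], [12, -28, 0, 0, 0, 0, 0], [10, -26, 0, 0, 0, 0, 0], [8, -22, 0, 0, 0, 0, 0], [5, -15, 0, 0, 0, 0, 0], [2, -8, 0, 0, 0, 0, 0]]]}}

```text
time: 11.42
tool_pos: [0.7198, 0.1159, 0.4754]
ee_rot: [3.142, 0.0, 0.249]
wrist_force: [-0.2, 0.3, -2.9]
width: 0.0141
finger_force: 30.0
```

```bash
sed -i 's/\[0,-tilt,0\]/[0,tilt,0]/' h.py; python3 - <<'E'
from h import *
t,T=snap("top");s,S=snap("side")
p,q=cur();print(p,q.as_euler("xyz"))
sp=p+q.apply([-.125,0,.2405]);print("spout expected",sp)
for pp,P in((t,T),(s,S)):
    a=models.tip_of(pp,"spout");print([(np.round(x["xy"]),round(x["confidence"],2),at(P,x["xy"],sp[2]).round(3)) for x in a[:2]],proj(P,sp))
def tcp(spout,tilt,yaw):
    R=Rd(yaw,tilt); return np.array(spout)-R.apply([-.125,0,.2405]),R
a=tcp([.625,.110,.20],.36,.248);print("A",a[0]); plan(*a,8,0)
b=tcp([.625,.110,.072],.36,.248);print("B",b[0]);plan(*b,8,0,start=a)
c=tcp([.625,.110,.072],.96,.248);print("C",c[0])
w=np.array([-.125,0,.2405]);print("row .05:",((w-Rn.from_rotvec([0,.05,0]).apply(w))*1000).round(1))
E
```

```text
[0.71973174 0.11539282 0.47560633] [-3.14150349e+00  1.48398602e-04  2.48478809e-01]
spout expected [0.59853091 0.08466361 0.23512489]
[(array([283., 174.]), 0.61, array([0.596, 0.089, 0.235]))] [284.0266854  173.33936299]
[(array([314., 146.]), 0.87, array([0.605, 0.097, 0.235]))] [314.53451407 148.55097587]
A [0.65627801 0.11791999 0.46911747]
[[-8,-2,1,0,0.045,-0,0],[-8,-2,0,0,0.045,-0,0],[-8,-2,0,0,0.045,-0,0],[-8,-2,-0,0,0.045,-0,0],[-8,-2,-1,0,0.045,-0,0],[-8,-2,-1,0,0.045,-0,0],[-8,-2,-1,0,0.045,-0,0],[-7,-2,-2,0,0.045,-0,0]]
B [0.65627801 0.11791999 0.34111747]
[[-6,-0,15,0,0,0,0],[-6,-0,15,0,0,0,0],[-6,-0,15,0,0,0,0],[-6,-0,15,0,0,0,0],[-6,-0,15,0,0,0,0],[-6,-0,15,0,0,0,0],[-6,-0,15,0,0,0,0],[-6,-0,15,0,0,0,0]]
C [0.50350873 0.07923688 0.3123305 ]
row .05: [-12.2   0.   -5.9]
```

Emit:
{"api": "step_arm", "payload": {"commands": [[[-8, -2, 1, 0, 0.045, 0, 0], [-8, -2, 0, 0, 0.045, 0, 0], [-8, -2, 0, 0, 0.045, 0, 0], [-8, -2, 0, 0, 0.045, 0, 0], [-8, -2, -1, 0, 0.045, 0, 0], [-8, -2, -1, 0, 0.045, 0, 0], [-8, -2, -1, 0, 0.045, 0, 0], [-7, -2, -2, 0, 0.045, 0, 0], [-5, 0, 13, 0, 0, 0, 0], [-6, 0, 16, 0, 0, 0, 0], [-6, 0, 16, 0, 0, 0, 0], [-6, 0, 16, 0, 0, 0, 0], [-6, 0, 16, 0, 0, 0, 0], [-6, 0, 16, 0, 0, 0, 0], [-6, 0, 15, 0, 0, 0, 0], [-4, 0, 12, 0, 0, 0, 0], [0, 0, 0, 0, 0, 0, 0], [0, 0, 0, 0, 0, 0, 0], [0, 0, 0, 0, 0, 0, 0]]]}}

```text
time: 14.0
tool_pos: [0.6549, 0.1148, 0.343]
ee_rot: [3.141, -0.362, 0.248]
wrist_force: [-0.1, -0.2, -3.6]
width: 0.0136
finger_force: 30.0
```

```bash
python3 - <<'E'
from h import *
t,T=snap("top");s,S=snap("side")
p,q=cur();sp=p+q.apply([-.125,0,.2405]);print(p,"spout",sp)
for pp,P in((t,T),(s,S)):
    a=models.tip_of(pp,"spout");print([(np.round(x["xy"]),round(x["confidence"],2),at(P,x["xy"],sp[2]).round(3)) for x in a[:2]],proj(P,sp))
save(s,"pre.png",(240,80,420,260),3)
E
```

```text
[0.65483615 0.11476357 0.34269433] spout [0.62401324 0.10691259 0.07352234]
[(array([281., 176.]), 0.77, array([0.627, 0.106, 0.074]))] [281.10650149 177.00941892]
[(array([321., 192.]), 0.8, array([0.624, 0.095, 0.074])), (array([410., 292.]), 0.44, array([ 0.515, -0.37 ,  0.074]))] [318.52031518 190.7104485 ]
```

View pics/pre.png

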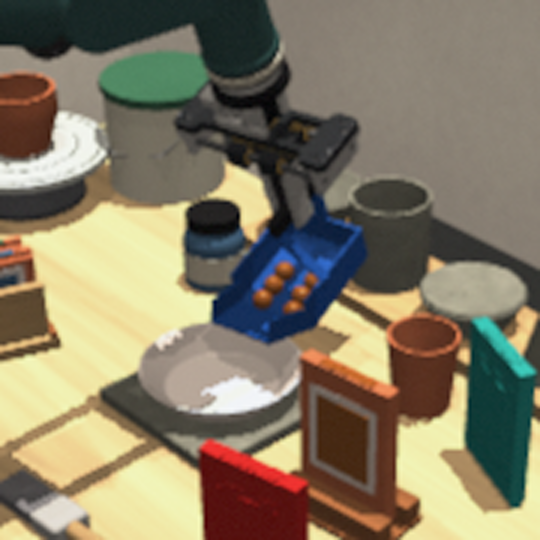

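The spout is about 27 mm above the dish rim and the six marbles are still gathered in the scoop. I'll tip it slowly about the lip.

Emit:
{"api": "step_arm", "payload": {"commands": [[[-7.3, 0, -3.6, 0, 0.03, 0, 0], [-7.3, 0, -3.6, 0, 0.03, 0, 0], [-7.3, 0, -3.6, 0, 0.03, 0, 0], [-7.3, 0, -3.6, 0, 0.03, 0, 0], [-7.3, 0, -3.6, 0, 0.03, 0, 0], [-7.3, 0, -3.6, 0, 0.03, 0, 0], [-7.3, 0, -3.6, 0, 0.03, 0, 0], [-7.3, 0, -3.6, 0, 0.03, 0, 0], [-7.3, 0, -3.6, 0, 0.03, 0, 0], [-7.3, 0, -3.6, 0, 0.03, 0, 0], [-7.3, 0, -3.6, 0, 0.03, 0, 0], [-7.3, 0, -3.6, 0, 0.03, 0, 0], [-9.7, 0, -4.7, 0, 0.04, 0, 0], [-9.7, 0, -4.7, 0, 0.04, 0, 0], [-9.7, 0, -4.7, 0, 0.04, 0, 0], [-9.7, 0, -4.7, 0, 0.04, 0, 0], [-9.7, 0, -4.7, 0, 0.04, 0, 0], [-9.7, 0, -4.7, 0, 0.04, 0, 0], [-9.7, 0, -4.7, 0, 0.04, 0, 0], [0, 0, 0, 0, 0, 0, 0]]]}}

```text
time: 16.7
tool_pos: [0.4923, 0.0737, 0.3058]
ee_rot: [-3.141, -0.999, 0.246]
wrist_force: [-0.1, -0.8, -3.7]
width: 0.0139
finger_force: 30.0
```

```bash
python3 - <<'E'
from h import *
t,T=snap("top");s,S=snap("side")
p,q=cur();sp=p+q.apply([-.125,0,.2405]);print(p,q.as_euler("xyz"),"spout",sp)
save(s,"post.png",(240,80,420,260),3)
E
```

```text
[0.49330037 0.07381969 0.30708906] [ 3.14089914 -1.00067493  0.24793155] spout [0.62420804 0.10678558 0.07205357]
```

View pics/post.png

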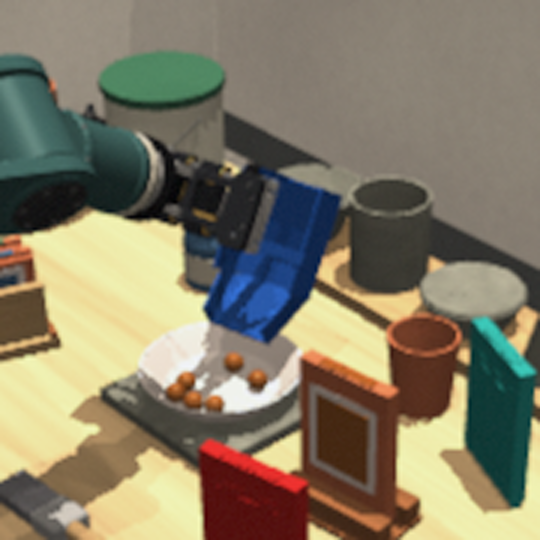

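All six marbles lie in the dish (crop px around (180–260, 355–405)) and the scoop is empty. I'll raise the scoop, level it and return it to the scale.

```bash
python3 - <<'E'
from h import *
p,q=cur();a=(p+[0,0,.155],q)
plan(*a,5,0)
plan([.5296,-.3562,.475],Rd(.248),15,0,cyl=True,start=a)
E
```

```text
[[26,0,-17,0,0,0,0],[26,0,-17,0,0,0,0],[26,0,-17,0,0,0,0],[26,0,-17,0,0,0,0],[26,0,-17,0,0,0,0]]
[[4,26,5,0,-0.067,-0,0],[4,27,3,0,-0.067,-0,0],[3,27,2,0,-0.067,-0,0],[2,28,1,0,-0.067,-0,0],[1,28,-0,0,-0.067,-0,0],[-0,29,-1,0,-0.067,-0,0],[-2,29,-2,0,-0.067,-0,0],[-3,29,-3,0,-0.067,-0,0],[-5,29,-3,0,-0.067,-0,0],[-7,29,-4,0,-0.067,-0,0],[-9,29,-4,0,-0.067,-0,0],[-11,29,-4,0,-0.067,-0,0],[-13,29,-3,0,-0.067,-0,0],[-14,29,-3,0,-0.067,-0,0],[-16,28,-2,0,-0.067,-0,0]]
```

Emit:
{"api": "step_arm", "payload": {"commands": [[[26, 0, -17, 0, 0, 0, 0], [26, 0, -17, 0, 0, 0, 0], [26, 0, -17, 0, 0, 0, 0], [26, 0, -17, 0, 0, 0, 0], [26, 0, -17, 0, 0, 0, 0], [4, 26, 5, 0, -0.067, 0, 0], [4, 27, 3, 0, -0.067, 0, 0], [3, 27, 2, 0, -0.067, 0, 0], [2, 28, 1, 0, -0.067, 0, 0], [1, 28, 0, 0, -0.067, 0, 0], [0, 29, -1, 0, -0.067, 0, 0], [-2, 29, -2, 0, -0.067, 0, 0], [-3, 29, -3, 0, -0.067, 0, 0], [-5, 29, -3, 0, -0.067, 0, 0], [-7, 29, -4, 0, -0.067, 0, 0], [-9, 29, -4, 0, -0.067, 0, 0], [-11, 29, -4, 0, -0.067, 0, 0], [-13, 29, -3, 0, -0.067, 0, 0], [-14, 29, -3, 0, -0.067, 0, 0], [-16, 28, -2, 0, -0.067, 0, 0]]]}}

```text
time: 19.3
tool_pos: [0.5299, -0.3569, 0.4754]
ee_rot: [3.139, 0.005, 0.247]
wrist_force: [0.4, -0.1, -2.2]
width: 0.0136
finger_force: 30.0
```

```bash
python3 - <<'E'
from h import *
p,q=cur();print(p,q.as_euler("xyz"))
plan([.5296,-.3562,.3365],Rd(.248),8,0)
E
```

```text
[ 0.52990937 -0.35686764  0.47538949] [3.13863368 0.00497925 0.2470774 ]
[[0,-0,17,0,0.001,-0,0],[0,-0,17,0,0.001,-0,0],[0,-0,17,0,0.001,-0,0],[0,-0,17,0,0.001,-0,0],[0,-0,17,0,0.001,-0,0],[0,-0,17,0,0.001,-0,0],[0,-0,17,0,0.001,-0,0],[-0,-0,17,0,0.001,-0,0]]
```

Emit:
{"api": "step_arm", "payload": {"commands": [[[0, 0, 12, 0, 0.005, 0, 0], [0, 0, 20, 0, 0, 0, 0], [0, 0, 22, 0, 0, 0, 0], [0, 0, 22, 0, 0, 0, 0], [0, 0, 20, 0, 0, 0, 0], [0, 0, 16, 0, 0, 0, 0], [0, 0, 12, 0, 0, 0, 0], [0, 0, 6, 0, 0, 0, 0], [0, 0, 4, 0, 0, 0, 0], [0, 0, 2, 0, 0, 0, 0], [0, 0, 2, 0, 0, 0, 0], [0, 0, 1, 0, 0, 0, 0], [0, 0, 1, 0, 0, 0, 0], [0, 0, 0, 0, 0, 0, 0]]]}}

```text
time: 21.05
tool_pos: [0.5293, -0.3553, 0.3355]
ee_rot: [3.141, -0.001, 0.248]
wrist_force: [-0.9, 0.8, 0.1]
width: 0.0136
finger_force: 30.0
```

Emit:
{"api": "step_arm", "payload": {"commands": [[[0, 0, 0, 0, 0, 0, 50], [0, 0, 0, 0, 0, 0, 50], [0, 0, 0, 0, 0, 0, 50], [0, 0, 0, 0, 0, 0, 50], [0, 0, -12, 0, 0, 0, 50], [0, 0, -25, 0, 0, 0, 50], [0, 0, -30, 0, 0, 0, 60], [0, 0, -30, 0, 0, 0, 60], [0, 0, -30, 0, 0, 0, 60]]]}}

```text
time: 22.18
tool_pos: [0.5291, -0.3552, 0.4639]
ee_rot: [3.14, -0.001, 0.248]
wrist_force: [-0.0, -0.7, -0.3]
width: 0.0602
finger_force: 0.0
```

```bash
python3 - <<'E'
from h import *
t,T=snap("top");s,S=snap("side")
for q,pp,P,z in(("spout",t,T,.0945),("spout",s,S,.0945),("scoop_grip",t,T,.155),("scoop_grip",s,S,.155),("scale",t,T,.055)):
    a=models.tip_of(pp,q);print(q,[(np.round(x["xy"]),round(x["confidence"],2),at(P,x["xy"],z).round(3)) for x in a[:1]])
p,q=cur();print(p)
# sample: mid (.5786,-.110), grasp at slab z=.122 -> world .128 ; flange .308
a=(np.array([.5786,-.110,.42]),Rd(1.72))
plan(*a,14,94,cyl=True)
E
```

```text
spout [(array([321., 146.]), 0.38, array([ 0.726, -0.033,  0.095]))]
spout [(array([388., 310.]), 0.94, array([ 0.421, -0.392,  0.094]))]
scoop_grip [(array([418., 196.]), 0.54, array([ 0.529, -0.345,  0.155]))]
scoop_grip [(array([412., 256.]), 0.82, array([ 0.533, -0.349,  0.155]))]
scale [(array([228., 151.]), 0.54, array([0.728, 0.298, 0.055]))]
[ 0.52932911 -0.35541533  0.45955397]
[[11,-15,3,-0,-0,-0.105,94],[12,-14,3,-0,-0,-0.105,94],[13,-13,3,-0,-0,-0.105,94],[14,-12,3,-0,-0,-0.105,94],[15,-11,3,-0,-0,-0.105,94],[15,-10,3,-0,-0,-0.105,94],[16,-8,3,-0,-0,-0.105,94],[16,-7,3,-0,-0,-0.105,94],[17,-6,3,-0,-0,-0.105,94],[17,-4,3,-0,-0,-0.105,94],[17,-3,3,-0,-0,-0.105,94],[17,-2,3,-0,-0,-0.105,94],[17,-1,3,-0,-0,-0.105,94],[17,1,3,-0,-0,-0.105,94]]
```

Emit:
{"api": "step_arm", "payload": {"commands": [[[11, -15, 3, 0, 0, -0.105, 60], [12, -14, 3, 0, 0, -0.105, 60], [13, -13, 3, 0, 0, -0.105, 60], [14, -12, 3, 0, 0, -0.105, 60], [15, -11, 3, 0, 0, -0.105, 60], [15, -10, 3, 0, 0, -0.105, 60], [16, -8, 3, 0, 0, -0.105, 60], [16, -7, 3, 0, 0, -0.105, 60], [17, -6, 3, 0, 0, -0.105, 60], [17, -4, 3, 0, 0, -0.105, 60], [17, -3, 3, 0, 0, -0.105, 60], [17, -2, 3, 0, 0, -0.105, 60], [17, -1, 3, 0, 0, -0.105, 60], [17, 1, 3, 0, 0, -0.105, 60], [0, 0, 0, 0, 0, 0, 60]]]}}

```text
time: 24.4
tool_pos: [0.5779, -0.1113, 0.418]
ee_rot: [-3.139, -0.001, 1.718]
wrist_force: [0.0, -0.8, 0.0]
width: 0.0602
finger_force: 0.0
```

```bash
python3 - <<'E'
from h import *
plan([.5786,-.110,.308],Rd(1.72),6,60); print(cur()[0],cur()[1].as_euler("xyz"))
E
```

```text
[[0,0,18,-0,-0,-0,60],[0,0,18,-0,-0,-0,60],[0,0,18,-0,-0,-0,60],[0,0,18,-0,-0,-0,60],[0,0,18,-0,-0,-0,60],[0,0,18,-0,-0,-0,60]]
[ 0.5778551  -0.11131495  0.41796914] [-3.13876643e+00 -1.42467394e-03  1.71829018e+00]
```

Emit:
{"api": "step_arm", "payload": {"commands": [[[0, 0, 20, 0, 0, 0, 60], [0, 0, 22, 0, 0, 0, 60], [0, 0, 22, 0, 0, 0, 60], [0, 0, 22, 0, 0, 0, 60], [0, 0, 16, 0, 0, 0, 60], [0, 0, 8, 0, 0, 0, 60], [0, 0, 0, 0, 0, 0, 0], [0, 0, 0, 0, 0, 0, 0], [0, 0, 0, 0, 0, 0, 0], [0, 0, 0, 0, 0, 0, 0], [0, 0, 0, 0, 0, 0, 0], [0, 0, 0, 0, 0, 0, 0], [0, 0, 0, 0, 0, 0, 0], [0, 0, 0, 0, 0, 0, 0]]]}}

```text
time: 26.15
tool_pos: [0.5782, -0.1122, 0.3102]
ee_rot: [3.14, 0.0, 1.718]
wrist_force: [0.7, 0.8, 1.4]
width: 0.0157
finger_force: 30.0
```

Emit:
{"api": "step_arm", "payload": {"commands": [[[0, 0, -5, 0, 0, 0, 0], [0, 0, -10, 0, 0, 0, 0], [0, 0, -15, 0, 0, 0, 0], [0, 0, -25, 0, 0, 0, 0], [0, 0, -28, 0, 0, 0, 0], [0, 0, -28, 0, 0, 0, 0], [0, 0, -25, 0, 0, 0, 0], [0, 0, -14, 0, 0, 0, 0]]]}}

```text
time: 27.15
tool_pos: [0.5775, -0.1123, 0.4606]
ee_rot: [-3.14, -0.0, 1.717]
wrist_force: [1.1, 0.7, -4.9]
width: 0.0159
finger_force: 30.0
```

```bash
python3 - <<'E'
from h import *
print(cur()[0],robot.get_obs()["width"])
plan([.484,.3655,.46],Rd(2.845),18,0,cyl=True)
E
```

```text
[ 0.57750718 -0.11230637  0.46055835] 0.015896618698015334
[[26,9,0,-0,-0,-0.063,0],[26,10,0,-0,-0,-0.063,0],[26,10,0,-0,-0,-0.063,0],[25,11,0,-0,-0,-0.063,0],[25,11,0,-0,-0,-0.063,0],[25,12,0,-0,-0,-0.063,0],[25,12,0,-0,-0,-0.063,0],[25,12,0,-0,-0,-0.063,0],[25,13,0,-0,-0,-0.063,0],[25,13,0,-0,-0,-0.063,0],[24,14,0,-0,-0,-0.063,0],[24,14,0,-0,-0,-0.063,0],[24,15,0,-0,-0,-0.063,0],[24,15,0,-0,-0,-0.063,0],[24,15,0,-0,-0,-0.063,0],[23,16,0,-0,-0,-0.063,0],[23,16,0,-0,-0,-0.063,0],[23,17,0,-0,-0,-0.063,0]]
```

Emit:
{"api": "step_arm", "payload": {"commands": [[[13, 5, 0, 0, 0, -0.032, 0], [26, 9, 0, 0, 0, -0.063, 0], [26, 10, 0, 0, 0, -0.063, 0], [26, 10, 0, 0, 0, -0.063, 0], [25, 11, 0, 0, 0, -0.063, 0], [25, 11, 0, 0, 0, -0.063, 0], [25, 12, 0, 0, 0, -0.063, 0], [25, 12, 0, 0, 0, -0.063, 0], [25, 12, 0, 0, 0, -0.063, 0], [25, 13, 0, 0, 0, -0.063, 0], [25, 13, 0, 0, 0, -0.063, 0], [24, 14, 0, 0, 0, -0.063, 0], [24, 14, 0, 0, 0, -0.063, 0], [24, 15, 0, 0, 0, -0.063, 0], [24, 15, 0, 0, 0, -0.063, 0], [24, 15, 0, 0, 0, -0.063, 0], [23, 16, 0, 0, 0, -0.063, 0], [23, 16, 0, 0, 0, -0.063, 0], [11, 9, 0, 0, 0, -0.031, 0], [0, 0, 0, 0, 0, 0, 0]]]}}

```text
time: 29.65
tool_pos: [0.4785, 0.3663, 0.4586]
ee_rot: [-3.14, -0.001, 2.854]
wrist_force: [0.4, -1.2, -4.7]
width: 0.0158
finger_force: 30.0
```

```bash
python3 - <<'E'
from h import *
p,q=cur();print(p,q.as_euler("xyz"))
plan([.484,.3655,.428],Rd(2.845),4,0)
E
```

```text
[0.47854523 0.36625363 0.45860364] [-3.13974454e+00 -1.18990815e-03  2.85353560e+00]
[[-1,0,8,-0,-0,0.002,0],[-1,0,8,-0,-0,0.002,0],[-1,0,8,-0,-0,0.002,0],[-1,0,8,-0,-0,0.002,0]]
```

Emit:
{"api": "step_arm", "payload": {"commands": [[[-2, 0, 12, 0, 0, 0.004, 0], [-2, 0, 14, 0, 0, 0.004, 0], [-1, 0, 12, 0, 0, 0, 0], [0, 0, 0, 0, 0, 0, 0]]]}}

```text
time: 30.15
tool_pos: [0.4842, 0.3634, 0.4192]
ee_rot: [-3.138, -0.003, 2.843]
wrist_force: [0.6, -0.1, -5.3]
width: 0.0158
finger_force: 30.0
```

```bash
python3 - <<'E'
from h import *
t,T=snap("top");s,S=snap("side");p,q=cur();print(p,q.as_euler("xyz"))
k=10
im=cv2.resize(s["color"][:,:,::-1][135:195,205:265],None,fx=k,fy=k,interpolation=cv2.INTER_CUBIC)
# draw expected foot outline: bottom of sample
for sx in(-.05,.05):
  for sy in(-.004,.004):
    X=p+q.apply([sx,sy,.304]);u=proj(S,X);cv2.circle(im,(int((u[0]-205+.5)*k),int((u[1]-135+.5)*k)),3,(0,255,255),-1)
cv2.imwrite("pics/ins.png",im)
E
```

```text
[0.48413041 0.36374564 0.42155948] [-3.14141834e+00 -3.06156238e-04  2.84334658e+00]
```

View pics/ins.png

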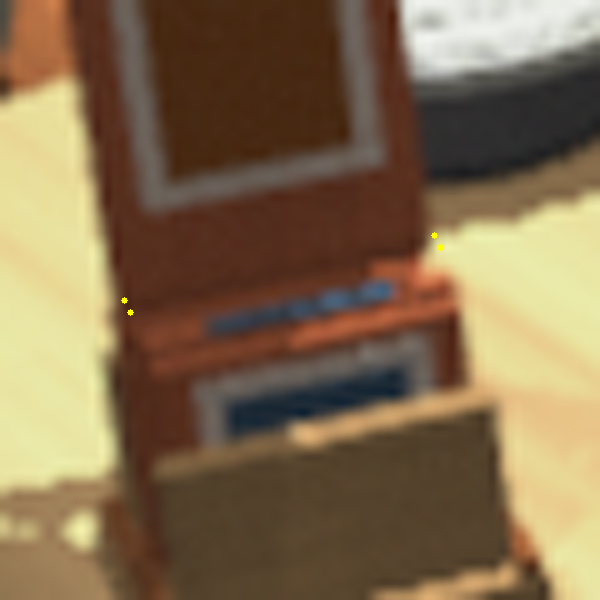

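The amber slab's foot hangs over the gap just behind the blue ridge (crop px (205–395, 290–325)). Its offset is about 1.5 mm towards blue, so I'll correct that and lower it slowly.

Emit:
{"api": "step_arm", "payload": {"commands": [[[0, 1.5, 2, 0, 0, 0, 0], [0, 0, 3, 0, 0, 0, 0], [0, 0, 3, 0, 0, 0, 0], [0, 0, 3, 0, 0, 0, 0], [0, 0, 3, 0, 0, 0, 0], [0, 0, 3, 0, 0, 0, 0], [0, 0, 3, 0, 0, 0, 0], [0, 0, 3, 0, 0, 0, 0], [0, 0, 3, 0, 0, 0, 0], [0, 0, 0, 0, 0, 0, 0]]]}}

```text
time: 31.5
tool_pos: [0.4843, 0.3653, 0.395]
ee_rot: [-3.14, -0.001, 2.844]
wrist_force: [-0.4, -0.3, -5.1]
width: 0.0157
finger_force: 30.0
```

Emit:
{"api": "step_arm", "payload": {"commands": [[[0, 0, 4, 0, 0, 0, 0], [0, 0, 4, 0, 0, 0, 0], [0, 0, 4, 0, 0, 0, 0], [0, 0, 4, 0, 0, 0, 0], [0, 0, 4, 0, 0, 0, 0], [0, 0, 4, 0, 0, 0, 0], [0, 0, 4, 0, 0, 0, 0], [0, 0, 4, 0, 0, 0, 0], [0, 0, 4, 0, 0, 0, 0], [0, 0, 0, 0, 0, 0, 0]]]}}

```text
time: 32.75
tool_pos: [0.4843, 0.3653, 0.3591]
ee_rot: [-3.141, -0.001, 2.844]
wrist_force: [-0.7, -0.8, -4.7]
width: 0.0161
finger_force: 30.0
```

Emit:
{"api": "step_arm", "payload": {"commands": [[[0, 0, 4, 0, 0, 0, 0], [0, 0, 4, 0, 0, 0, 0], [0, 0, 4, 0, 0, 0, 0], [0, 0, 4, 0, 0, 0, 0], [0, 0, 4, 0, 0, 0, 0], [0, 0, 4, 0, 0, 0, 0], [0, 0, 4, 0, 0, 0, 0], [0, 0, 3, 0, 0, 0, 0], [0, 0, 3, 0, 0, 0, 0], [0, 0, 2, 0, 0, 0, 0], [0, 0, 1, 0, 0, 0, 0], [0, 0, 0, 0, 0, 0, 0]]]}}

```text
time: 34.25
tool_pos: [0.4842, 0.365, 0.3217]
ee_rot: [-3.139, -0.001, 2.844]
wrist_force: [0.8, 0.9, -5.7]
width: 0.0159
finger_force: 30.0
```

Emit:
{"api": "step_arm", "payload": {"commands": [[[0, 0, 1, 0, 0, 0, 0], [0, 0, 1, 0, 0, 0, 0], [0, 0, 1, 0, 0, 0, 0], [0, 0, 0, 0, 0, 0, 0], [0, 0, 0, 0, 0, 0, 0]]]}}

```text
time: 34.88
tool_pos: [0.4843, 0.3651, 0.3193]
ee_rot: [-3.14, -0.001, 2.844]
wrist_force: [-0.3, -1.7, -6.3]
width: 0.0158
finger_force: 30.0
```

Emit:
{"api": "step_arm", "payload": {"commands": [[[0, 0, 1, 0, 0, 0, 0], [0, 0, 0, 0, 0, 0, 0], [0, 0, 1, 0, 0, 0, 0], [0, 0, 0, 0, 0, 0, 0], [0, 0, 0, 0, 0, 0, 0]]]}}

```text
time: 35.5
tool_pos: [0.4842, 0.3652, 0.3192]
ee_rot: [-3.142, 0.001, 2.844]
wrist_force: [-3.4, -3.1, 3.7]
width: 0.0161
finger_force: 30.0
```

The slab is on the rack floor: the force reversed at TCP z ≈ 0.319, as predicted. I'll release it and retreat.

Emit:
{"api": "step_arm", "payload": {"commands": [[[0, 0, 0, 0, 0, 0, 45], [0, 0, 0, 0, 0, 0, 45], [0, 0, 0, 0, 0, 0, 45], [0, 0, 0, 0, 0, 0, 45], [0, 0, -10, 0, 0, 0, 45], [0, 0, -20, 0, 0, 0, 45], [0, 0, -30, 0, 0, 0, 45], [0, 0, -30, 0, 0, 0, 45], [0, 0, -30, 0, 0, 0, 45], [30, 0, -10, 0, 0, 0, 45], [40, 0, 0, 0, 0, 0, 45], [40, 0, 0, 0, 0, 0, 45], [40, 0, 0, 0, 0, 0, 45], [40, 0, 0, 0, 0, 0, 45], [0, 0, 0, 0, 0, 0, 45]]]}}

```text
time: 37.38
tool_pos: [0.3007, 0.4216, 0.4492]
ee_rot: [3.139, 0.001, 2.848]
wrist_force: [-0.3, 0.2, 0.2]
width: 0.0451
finger_force: 0.0
```

```bash
python3 - <<'E'
from h import *
t,T=snap("top");s,S=snap("side")
a=cv2.resize(s["color"][140:350,200:470],None,fx=2.2,fy=2.2,interpolation=cv2.INTER_CUBIC)
b=cv2.resize(s["color"][140:200,210:260],None,fx=4,fy=7.7*0+4,interpolation=cv2.INTER_CUBIC)
im=np.zeros((max(a.shape[0],b.shape[0]),a.shape[1]+b.shape[1],3),np.uint8);im[:a.shape[0],:a.shape[1]]=a;im[:b.shape[0],a.shape[1]:]=b
c=cv2.resize(cv2.convertScaleAbs(t["color"][195:245,185:235],alpha=1.7),(200,200),interpolation=cv2.INTER_CUBIC);im[245:445,a.shape[1]:]=c
cv2.imwrite("pics/fin.png",im[:,:,::-1]);print(im.shape,robot.get_obs()["time"])
E
```

```text
(462, 794, 3) 37.475
```

View pics/fin.png

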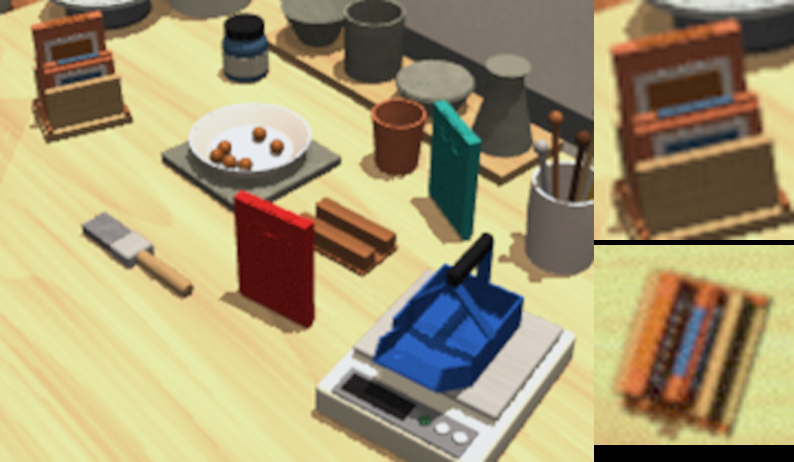

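The final picture shows everything in place:
- The scoop stands empty and level on the platform.
- The six marbles are in the dish.
- The amber slab stands upright behind the blue slab in the rack. The bystanders haven't been touched.

I'm handing in.

```bash
python3 -c "
from h import *
print(robot.close_job())"
```

```text
the job is handed in; nothing more can be done
None
```

The job is handed in at about 37 s: all six marbles are in the dish, the empty scoop stands level on the scale, and the amber slab is filed upright in the rack behind the blue slab. The green slab was hidden behind it in the last pictures, and no verdict came back.

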